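Clear the spring-jaw fixture and hold it open for a control unit

TASK

A car control unit is about to be clamped in the spring-jaw fixture: take the bench brush and, with the brush and not the fingers, sweep the four scrap pieces off the bed between the shut jaws into the open parts tray at the end of the bed. Then put the brush down on the bench clear of the fixture and the tray, pull the moving jaw out until its pointer is level with the index clip on the scale, and keep holding it there: the spring would shut it, so the program finishes with the gripper still holding the jaw open. Leave the other things on the bench where they are.

Things in the scene. Friction and masses are not known exactly. Their poses are not given: they have to be found in the camera images.
- fixture: Spring-jaw holding fixture, fixed to the bench. Origin at bench level under the middle of the gap between the shut jaws; +x from the moving jaw to the fixed jaw (away from the robot), +y along the jaws, z up. Steel bed 285 (x -200 to +85) by 180 (y -90 to +90) mm, its top 30 mm above the bench. A 16 mm thick spring tube lies on the bed along y = -79, x = -195 to -45
- bed_mid (a point): Point on the bed's top, 30 mm straight above the fixture's origin, same axes: the middle of the channel in which the scrap lies. The channel is 80 mm wide (x -40 to +40, between the shut jaws), open at both y ends (y -90 and +90). Both grey jaws are 120 mm wide in y, 25 mm thick, tops 30 mm above the bed (60 above the bench); behind the shut jaw a scale strip runs along y = +78
- jaw (a joint): How far the moving jaw is pulled out (m): 0 shut, grows as it moves along the fixture's -x (towards the robot), stop at 0.100. An enclosed spring pushes it shut at all times: about 4.5 N at 0, plus 0.9 N per 10 mm; 0.6 kg, little friction
- pull_bar (a point): Middle of the moving jaw's pull bar: steel bar 12 mm thick along the fixture's y, 88 mm free between its side arms, axis 64 mm above the bench (34 above the bed, which runs on below it) and 43 mm behind the jaw's rear face (37 mm free between them; jaw top 60 mm above the bench). Can be pinched from above, fingers closing along the fixture's x. Moves with the jaw
- jaw_pointer (a point): Tip of the small pointer on the moving jaw's +y end, over the scale strip. Moves with the jaw
- index_mark (a point): Index clip: a black clip, 8 mm wide, fixed on the scale strip at the bed's +y edge; the point lies at its fin. x along the fixture's x. The jaw is at the mark when the pointer and this point have the same fixture x; it lies 45 to 80 mm behind the shut jaw's pointer
- tray: Open parts tray of bare aluminium, fixed, 150 (x) by 110 (y) by 22 mm high, walls 3 mm, floor 3 mm. Origin under its centre, axes parallel to the fixture's. It stands against one y end of the bed (either +y or -y of the fixture), 2 mm from it, its rim 8 mm below the bed's top
- tin: Shut flat steel tin, fixed, 150 by 110 by 21 mm, against the other end of the bed. Not used. Origin under its centre
- brush_mid (a point): Bench brush, standing on its bristles; point in the middle of its wooden back, 53 mm above the bristles' lower end. x along the brush, handle to -x. Back 74 (x) by 32 (y) by 16 mm; stiff bristle block below it 70 by 28 by 46 mm tall; handle 28 mm wide, on to x = -124, its underside 45 mm above the bristle ends. 0.11 to 0.2 kg, mass centre 11 mm from this point towards the handle
- brush: The same brush; origin at the lower end of the bristles below brush_mid, same axes
- nut_a_mid (a point): Scrap on the bed: old steel hex nut, 22 mm across corners, 10 mm high; its centre
- nut_b_mid (a point): Scrap on the bed: old steel hex nut like the other; its centre
- stub_mid (a point): Scrap on the bed: sheared bolt stub standing on its hex head (19 mm across corners), 21 mm tall; its middle
- plug_mid (a point): Scrap on the bed: broken black connector piece, 24 by 16 by 15 mm; its middle
- ecu: The control unit, a finned aluminium box 150 by 124 by 33 mm with a black connector; origin under its centre. Left alone
- meter: Bystander: black multimeter 160 by 78 by 42 mm; origin under its centre
- driver: Bystander: screwdriver lying on the bench, about 200 mm long; origin on the bench
- spray: Bystander: spray can 58 mm across, 170 mm tall; origin under its centre
- dongle: Bystander: black diagnostic plug 70 by 42 by 24 mm; origin under its body
Not all that is in view belongs to the job. There is more than one size of the brush; the job needs the larger.

How it is judged:
By the outcome, as a careful person would: the job done as asked, in the order asked, and still so for the second after the job is handed in, while the arm keeps its last pose, push and grip.
It also fails if it takes over 69 s, if anything falls off the work surface, if the arm or the gripper's body presses on something with over 40 N, if the wrist force passes 120 N, or if a joint passes its speed limit or range.

ROBOT

A 6-joint arm with a two-finger parallel gripper is mounted at the origin on the work surface. World frame = base frame: x ahead of the robot, y to its left, z up, the work surface at z = 0. Lengths are in m, angles in rad, forces in N, time in s.
With the tool pointing down it reaches from about 0.3 to 0.775 m from the base axis. Payload 14.6 kg.
Tool frame: the origin (TCP) lies between the finger pads; the fingertips stand 8 mm ahead of it and the grasp point (between the pads) lies 11 mm behind it; y points along the fingers, z is the direction in which the jaws open and shut, and the axes are right-handed (so a half turn about y gives the same grasp; the last joint's range is limited). The gripper opens to 85 mm and grips with 20 to 120 N. Pads are 22 mm wide; open, the fingers measure 114 mm over their backs; the gripper's body (76 mm by 85 mm) begins 54 mm behind the grasp point. The pads swing forward as they close: fully open they stand 13 mm farther back than shut.
Start: joints at [-1.266, 0.3, 1.521, -0, 1.321, -0.067], TCP at [0.2, -0.512, 0.239] pointing down, gripper open.
Joint ranges: [-3.03, 3.03], [-0.79, 2.21], [0.23, 2.52], [-1.04, 4.18], [0, 3.07], [-2.55, 2.55]. Speed limits (rad/s): [2.22, 2.22, 2.57, 3.14, 3.14, 3.14].

INTERFACE

Orientations are given as a rotation vector (axis times angle).
In Python, from bench import bot gives the robot as it stands.
- The arm moves only by the tool move_arm, never from a script. Its argument "targets" is one flat list of numbers, 7 for each row, row after row: the shift along the tool's x, y, z in m, then the turn, a rotation vector about the tool's x, y, z in rad, then the opening, from 0 (shut) to 1 (fully open). A call has 1 to 20 rows; each row is the pose to reach, as a shift and turn from the pose commanded when the call began, along the tool's axes at that moment; what a row does not reach only later rows make up. A row lasts 1/10 s, in which the tool goes at most 50 mm and 8.59 degrees, less where a joint would pass 70% of its speed; a pose out of reach is approached as far as the arm can. A call with a gripper value outside its range is refused whole. The fingers move at their own pace and stop on an object; "grip_force" is the grip in N (left out, the last holds). Time passes only in rows, so rows that repeat a pose let the fingers close. It gives the time, the measured TCP pose, the force and the opening at its end, in the units of the state.
- bot.get_obs(): the state, without advancing time (a new reading comes with each control period).
- bot.grab_frame(name): name is "side" or "top" or "wrist"; returns a dict with "color" (480x640x3 uint8, red, green, blue), "z_map" (480x640 float32, m along the optical axis (not along the pixel's ray), 0 where there is no reading), "fx", "fy", "cx", "cy" (pixels), "cam_to_world" (4x4, takes a point from camera to world coordinates). Camera axes: x right, y down, z forward; pixel columns grow to the right and rows downward; lengths in m; the calibration is good to about 2 mm. A picture is of the moment at which its call begins.
- bot.close_job(): hands the job in, once; it reports no verdict.
The state is a dict: "clock": time; "joint_positions": joint angles; "qvel": joint speeds; "effort": joint torques, N m; "position": TCP position; "tcp_rot": TCP orientation; "force": force on the tool from outside, world axes, zero at the start; "ft_torque": the same for the moment, N m; "opening": opening from 0.0 (shut) to 1.0 (fully open).
Only numpy, scipy, OpenCV 4.12 (cv2) and the standard library are available. Lean on these libraries where they do the work, as an engineer would, in place of code of your own. Each camera call takes 0.05 s, during which the arm holds its last target.

## Working session

There is one attempt and no reset: what is moved stays moved. The work goes in short steps, Python scripts to look and compute and a tool call to move; the robot and the scene stay as the last step left them, time stands still between calls to the robot, and variables do not carry over. Pictures are saved under pics/ and viewed, and the job is handed in when it is done.

Besides the shell and the picture viewer there is one more tool, called after ">>>" as name(argument=value, ...) on one line, values as JSON. move_arm: Moves the arm, as the interface text tells. Its arguments: {"type":"object","properties":{"targets":{"type":"array","items":{"type":"number"}},"grip_force":{"type":"number"}},"required":["targets"]}

```bash
mkdir -p pics; ls; cat > h.py <<'E'
import numpy as np,cv2
from bench import bot
def shot(n,f):
    d=bot.grab_frame(n); cv2.imwrite('pics/'+f+'.png',d['color'][:,:,::-1]); np.savez(''+f+'.npz',**d); return d
def pt(d,u,v,z=None):
    R=d['cam_to_world'];r=np.array([(u-d['cx'])/d['fx'],(v-d['cy'])/d['fy'],1.])
    if z is None:
        return R[:3,:3]@(r*d['z_map'][int(v),int(u)])+R[:3,3]
    w=R[:3,:3]@r;o=R[:3,3];return o+w*(z-o[2])/w[2]
E
python3 - <<'E'
from h import *
np.set_printoptions(precision=4,suppress=True)
print(bot.get_obs())
for n in ['top','side','wrist']:
    d=shot(n,n+'0'); print(n,d['fx'],d['cx'],d['cy'],d['cam_to_world'])
E
```

```text
pics
{'clock': 0.0, 'joint_positions': array([-1.2656,  0.3005,  1.5216, -0.    ,  1.3207, -0.0666]), 'qvel': array([ 0.0012, -0.0006,  0.0009,  0.0005,  0.0005, -0.0007]), 'effort': array([ -0.0016, -54.3495, -36.1799,  -0.0001,   0.004 ,   0.0001]), 'position': array([ 0.1997, -0.5122,  0.2387]), 'tcp_rot': array([-0.3798,  2.0195, -2.0172]), 'force': array([ 0.0672,  0.6402, -0.2141]), 'ft_torque': array([-0.0113,  0.0178, -0.0043]), 'opening': 0.9998200430397943}
top 565.978011954515 317.32277693683545 242.78018593639857 [[ 0.0038 -0.9955  0.0951  0.3851]
 [-0.9999 -0.0053 -0.0155  0.009 ]
 [ 0.016  -0.095  -0.9953  1.2348]
 [ 0.      0.      0.      1.    ]]
side 613.8055274173545 317.72050888001223 244.96352665160958 [[-0.8974 -0.3332  0.2893  0.1012]
 [-0.4413  0.678  -0.5878  0.8212]
 [-0.0003 -0.6552 -0.7555  1.1513]
 [ 0.      0.      0.      1.    ]]
wrist 388.30205501981897 321.98714403315523 242.02359662432232 [[ 0.3629 -0.8914 -0.2716  0.2697]
 [-0.9318 -0.3476 -0.1044 -0.4852]
 [-0.0013  0.291  -0.9567  0.3732]
 [ 0.      0.      0.      1.    ]]
```

View pics/top0.png

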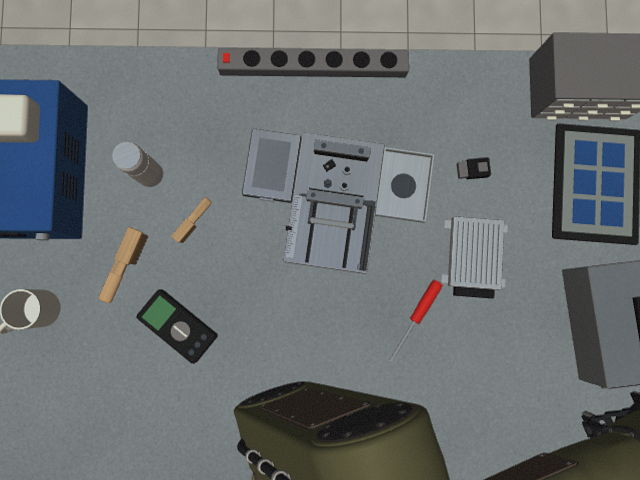

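View pics/side0.png

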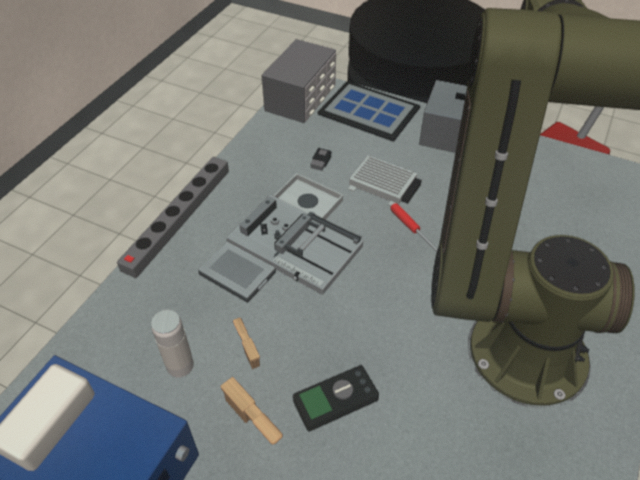

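```bash
python3 - <<'E'
import cv2
a=cv2.imread('pics/top0.png')
cv2.imwrite('pics/topfix.png',cv2.resize(a[120:280,235:445],None,fx=3.7,fy=3.7,interpolation=cv2.INTER_CUBIC))
cv2.imwrite('pics/topbr.png',cv2.resize(a[130:310,80:230],None,fx=3.3,fy=3.3,interpolation=cv2.INTER_CUBIC))
E
```

```text
(no output)
```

View pics/topfix.png

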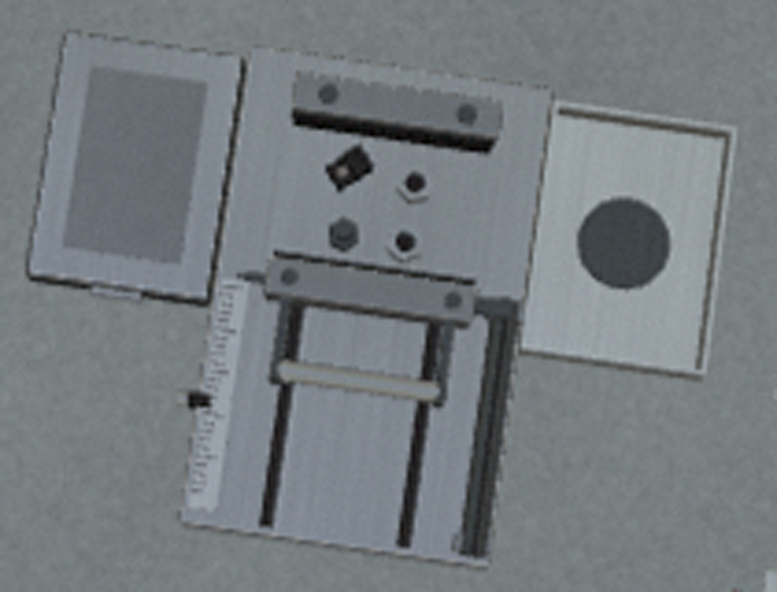

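View pics/topbr.png

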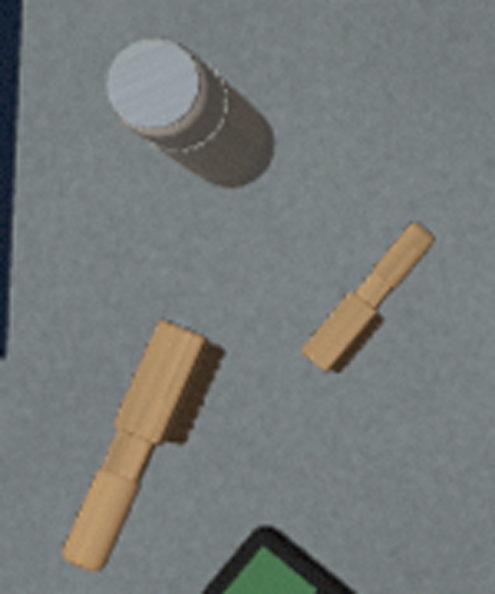

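```bash
python3 - <<'E'
from h import *
np.set_printoptions(precision=4,suppress=True)
d=np.load('top0.npz'); s=3.7
# bed depth plane fit / z offset check
F=lambda x,y:(235+x/s-0.35,120+y/s-0.35)
c=[(247,47),(552,88),(180,520),(488,565)]
P=[pt(d,*F(*q),0.03) for q in c]
loc=np.array([(85,90),(85,-90),(-200,90),(-200,-90)])/1e3
P=np.array(P)[:,:2]; print(P)
a=loc-loc.mean(0);b=P-P.mean(0)
th=np.arctan2((a[:,0]*b[:,1]-a[:,1]*b[:,0]).sum(),(a*b).sum())
R=np.array([[np.cos(th),-np.sin(th)],[np.sin(th),np.cos(th)]])
o=P.mean(0)-R@loc.mean(0); print('fix',o,np.degrees(th)); print('res mm',(P-(loc@R.T+o))*1e3)
np.savez('fix.npz',o=o,R=R,th=th)
f=lambda p:R.T@(p[:2]-o)
for n,q in dict(bed=(255,330),bed2=(350,440),tray=(560,200),tray2=(650,330),tin=(130,170),bench=(100,450)).items():
    print(n,pt(d,*F(*q)))
for n,q,z in [('nutA',(414,185),.04),('nutB',(404,245),.04),('stub',(343,233),.05),('plug',(349,167),.045),('ptr',(240,276),.05),('ptrz',(240,276),.035),('clip',(199,399),.035),('clip',(199,399),.045),('bar',(358,381),.07)]:
    p=pt(d,*F(*q),z); print(n,p,f(p)*1e3, 'depth z',pt(d,*F(*q))[2])
G=lambda x,y:(80+x/3.3-.35,130+y/3.3-.35)
B=np.array([pt(d,*G(*q),0.061) for q in [(165,320),(208,338),(158,445),(115,425)]])[:,:2]
print(B,B.mean(0)); ax=(B[0]+B[1]-B[2]-B[3])/2; print('brush len',np.linalg.norm(ax),'wid',np.linalg.norm(B[0]-B[1]),'yaw',np.degrees(np.arctan2(ax[1],ax[0])))
h=pt(d,*G(85,560),0.058);print('handle end',h, 'yaw2',np.degrees(np.arctan2(*(B.mean(0)-h[:2])[::-1])))
print('depth z brush',pt(d,*G(160,380))[2],pt(d,*G(105,520))[2])
for z in (0,): print('meter etc')
E
```

```text
[[ 0.7416  0.0258]
 [ 0.7184 -0.154 ]
 [ 0.4625  0.0625]
 [ 0.4374 -0.115 ]]
fix [ 0.647  -0.0529] -7.6997855377538444
res mm [[-1.6665  0.8357]
 [-0.7263 -0.5206]
 [ 1.6844 -0.6046]
 [ 0.7083  0.2895]]
bed [0.573  0.02   0.0324]
bed2 [ 0.5094 -0.0354  0.0295]
tray [ 0.6567 -0.1615  0.0062]
tray2 [ 0.5788 -0.2148  0.0044]
tin [0.67   0.0944 0.0191]
bench [ 0.5058  0.1116 -0.001 ]
nutA [ 0.6574 -0.0719  0.04  ] [ 12.9044 -17.4321] depth z 0.04104625524662775
nutB [ 0.6221 -0.066   0.04  ] [-22.948  -16.3913] depth z 0.043176116227696015
stub [ 0.6268 -0.0304  0.05  ] [-23.0108  19.6168] depth z 0.04675597067615711
plug [ 0.6666 -0.0339  0.045 ] [16.9058 21.426 ] depth z 0.03608379148666763
ptr [0.6014 0.0286 0.05  ] [-56.0974  74.6473] depth z 0.032604175324277396
ptrz [0.6041 0.0289 0.035 ] [-53.4169  75.2606] depth z 0.032604175324277396
clip [0.5321 0.052  0.035 ] [-127.8593   88.547 ] depth z 0.02945773608351865
clip [0.5309 0.0516 0.045 ] [-129.0259   88.0274] depth z 0.02945773608351865
bar [ 0.5385 -0.0383  0.07  ] [-109.4229   -0.0739] depth z 0.06748498338281217
[[0.5289 0.3808]
 [0.5176 0.3535]
 [0.4501 0.3824]
 [0.4625 0.4096]] [0.4898 0.3816]
brush len 0.07292141307096388 wid 0.029551028528974198 yaw -23.315091368572425
handle end [0.3783 0.4261 0.058 ] yaw2 -21.756285476613403
depth z brush 0.060117962963844196 0.0600095525115214
meter etc
```

```bash
cat >> h.py <<'E'
from scipy.spatial.transform import Rotation as Ro
def zyaw(o=None):
    o=o or bot.get_obs(); M=Ro.from_rotvec(o['tcp_rot']).as_matrix(); return M
def rel(p,yawz,o=None):
    """tool down, tool z axis horizontal at world yaw yawz(deg, chosen nearest mod 180)"""
    o=o or bot.get_obs(); M=zyaw(o)
    res=[]
    for k in (0,180):
        a=np.radians(yawz+k); z=np.array([np.cos(a),np.sin(a),0]); y=np.array([0,0,-1.]); x=np.cross(y,z)
        T=np.stack([x,y,z],1); r=(Ro.from_matrix(M).inv()*Ro.from_matrix(T)).as_rotvec(); res.append((np.linalg.norm(r),k,r))
    res.sort(key=lambda t:t[0])
    s=M.T@(np.array(p)-o['position'])
    print('shift',s.round(4)); [print('  turn',k,r.round(4)) for _,k,r in res]
E
python3 - <<'E'
from h import *
np.set_printoptions(precision=4,suppress=True)
M=zyaw();print(M)
b=np.array([.4898,.3816]);a=np.radians(-22.5);g=b-0.006*np.array([np.cos(a),np.sin(a)]);print(g)
rel([*g,.16],67.5); rel([*g,.041],67.5)
f=np.load('fix.npz');d=np.load('top0.npz');F=lambda x,y:(235+x/3.7-.35,120+y/3.7-.35)
for q in [(555,103),(736,127),(522,353),(705,376)]:print(f['R'].T@(pt(d,*F(*q),.022)[:2]-f['o']))
E
```

```text
[[-0.9317 -0.0003  0.3633]
 [-0.3633  0.0009 -0.9317]
 [-0.0001 -1.     -0.0009]]
[0.4843 0.3839]
shift [-0.5906  0.0795 -0.7315]
  turn 180 [0.0009 0.7645 0.0003]
  turn 0 [ 0.0003 -2.3771 -0.0011]
shift [-0.5906  0.1985 -0.7314]
  turn 180 [0.0009 0.7645 0.0003]
  turn 0 [ 0.0003 -2.3771 -0.0011]
[ 0.0779 -0.0943]
[ 0.0788 -0.2025]
[-0.0731 -0.0941]
[-0.0715 -0.2021]
```

View pics/wrist0.png

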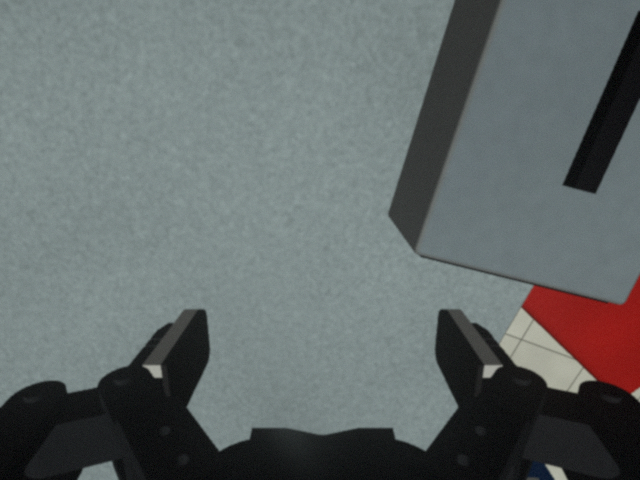

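>>> move_arm(targets=[-0.447,-0.041,-0.3215,0,-1.5,0,1,-0.447,-0.041,-0.3215,0,-1.5,0,1,-0.447,-0.041,-0.3215,0,-1.5,0,1,-0.447,-0.041,-0.3215,0,-1.5,0,1,-0.447,-0.041,-0.3215,0,-1.5,0,1,-0.447,-0.041,-0.3215,0,-1.5,0,1,-0.447,-0.041,-0.3215,0,-1.5,0,1,-0.447,-0.041,-0.3215,0,-1.5,0,1,-0.447,-0.041,-0.3215,0,-1.5,0,1,-0.447,-0.041,-0.3215,0,-1.5,0,1,-0.59,0.04,-0.7315,0,-2.377,0,1,-0.59,0.04,-0.7315,0,-2.377,0,1,-0.59,0.04,-0.7315,0,-2.377,0,1,-0.59,0.04,-0.7315,0,-2.377,0,1,-0.59,0.04,-0.7315,0,-2.377,0,1,-0.59,0.04,-0.7315,0,-2.377,0,1,-0.59,0.04,-0.7315,0,-2.377,0,1,-0.59,0.04,-0.7315,0,-2.377,0,1,-0.59,0.04,-0.7315,0,-2.377,0,1,-0.59,0.04,-0.7315,0,-2.377,0,1], grip_force=60)

```text
clock: 2.15
position: [0.4829, 0.3863, 0.1981]
tcp_rot: [-1.55, 0.308, -0.306]
force: [0.5, -1.0, -0.3]
opening: 1.0
```

>>> move_arm(targets=[0,0,0,0,0,0,1,0,0,0,0,0,0,1])

```text
clock: 2.35
position: [0.4834, 0.3836, 0.1986]
tcp_rot: [-1.55, 0.308, -0.307]
force: [0.7, -0.4, 0.2]
opening: 0.998
```

```bash
python3 - <<'E'
from h import *
np.set_printoptions(precision=4,suppress=True)
o=bot.get_obs();print(o);shot('wrist','w1');d=shot('top','t1');d=shot('side','s1')
rel([.4843,.3839,.041],67.5)
E
```

```text
{'clock': 2.35, 'joint_positions': array([ 0.6115,  0.483 ,  1.3643, -0.0002,  1.2956, -0.5675]), 'qvel': array([-0.0295, -0.0295,  0.0131,  0.0002, -0.0003, -0.0041]), 'effort': array([  2.1221, -62.8245, -36.4217,   0.0932,  -0.0196,   0.1249]), 'position': array([0.4834, 0.3836, 0.1986]), 'tcp_rot': array([-1.5499,  0.3079, -0.3067]), 'force': array([ 0.7064, -0.3879,  0.2313]), 'ft_torque': array([ 0.0788,  0.0036, -0.0008]), 'opening': 0.9981681634909255}
shift [-0.0004  0.1586  0.0014]
  turn 0 [-0.0002 -0.0013  0.0002]
  turn 180 [-0.0003  3.1403 -0.0003]
```

View pics/w1.png

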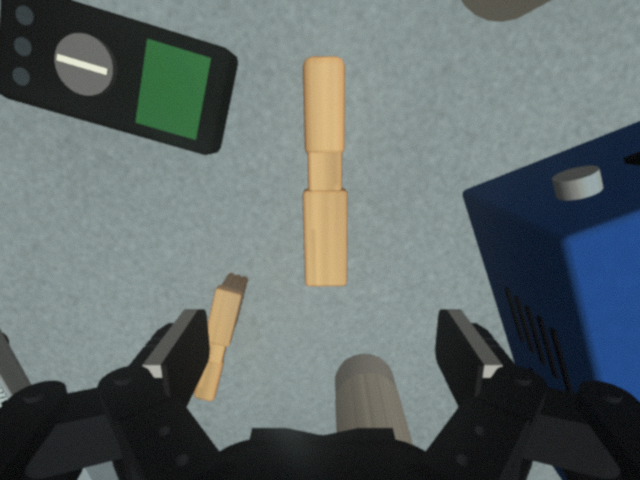

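Two brushes are in view: the large one at top-view px (122,255) and the small one at (190,220). The large one measures 73 x 30 mm, which fits the 74 x 32 mm back, and the enlarged crop confirms it. It lies aligned between the fingers, at wrist px (325,238).

>>> move_arm(targets=[0,0.04,0.001,0,0,0,1,0,0.08,0.001,0,0,0,1,0,0.11,0.001,0,0,0,1,0,0.135,0.001,0,0,0,1,0,0.15,0.001,0,0,0,1,0,0.158,0.001,0,0,0,1,0,0.158,0.001,0,0,0,1,0,0.158,0.001,0,0,0,0.2,0,0.158,0.001,0,0,0,0.0,0,0.158,0.001,0,0,0,0.0,0,0.158,0.001,0,0,0,0.0,0,0.158,0.001,0,0,0,0.0,0,0.158,0.001,0,0,0,0.0,0,0.158,0.001,0,0,0,0.0,0,0.158,0.001,0,0,0,0.0], grip_force=60)

```text
clock: 4.0
position: [0.4844, 0.3846, 0.0421]
tcp_rot: [-1.548, 0.307, -0.309]
force: [-1.2, -0.5, 5.5]
opening: 0.364
```

>>> move_arm(targets=[0,-0.01,0,0,0,0,0,0,-0.03,0,0,0,0,0,0,-0.06,0,0,0,0,0,0,-0.1,0,0,0,0,0,0,-0.12,0,0,0,0,0,0,-0.12,0,0,0,0,0,0,-0.12,0,0,0,0,0])

```text
clock: 4.7
position: [0.4839, 0.3842, 0.161]
tcp_rot: [-1.549, 0.308, -0.308]
force: [-1.0, -0.1, -2.2]
opening: 0.365
```

```bash
python3 - <<'E'
from h import *
np.set_printoptions(precision=4,suppress=True)
o=bot.get_obs();print(o);shot('wrist','w2');d=shot('top','t2');d=shot('side','s2')
a=d['color'][:,:,::-1][280:480,160:400]
cv2.imwrite('pics/s2c.png',cv2.resize(a,None,fx=3,fy=3,interpolation=cv2.INTER_CUBIC))
E
```

```text
{'clock': 4.7, 'joint_positions': array([ 0.6118,  0.5192,  1.4013,  0.    ,  1.2214, -0.5662]), 'qvel': array([-0.0012,  0.0255,  0.0188, -0.0013, -0.0032,  0.0024]), 'effort': array([  0.0324, -69.0546, -37.214 ,   0.0048,   0.1061,  -0.    ]), 'position': array([0.4839, 0.3842, 0.161 ]), 'tcp_rot': array([-1.549 ,  0.3083, -0.308 ]), 'force': array([-0.9979, -0.1109, -2.2157]), 'ft_torque': array([0.0348, 0.0105, 0.0005]), 'opening': 0.3649351755544043}
```

View pics/w2.png

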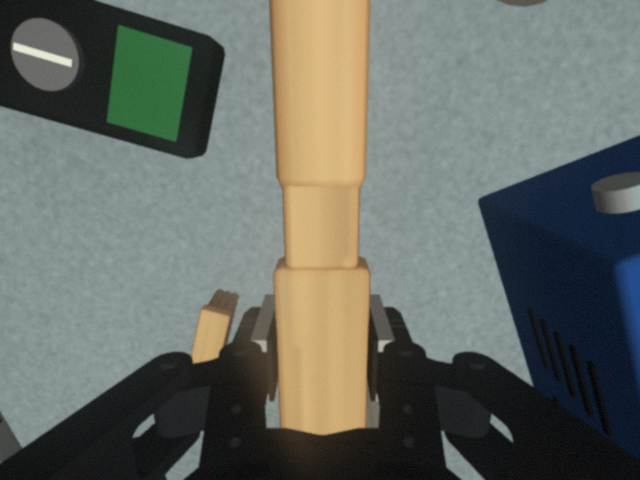

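View pics/s2c.png

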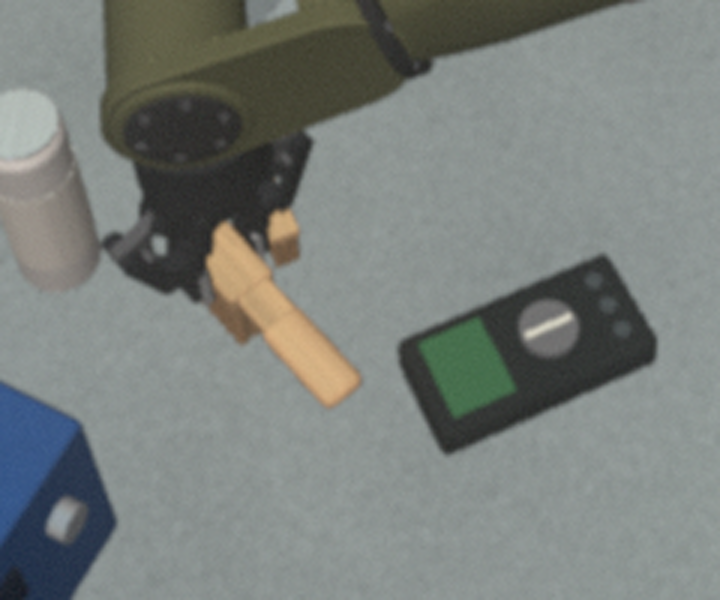

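```bash
python3 - <<'E'
from h import *
np.set_printoptions(precision=4,suppress=True)
d=np.load('w2.npz');p=np.array([.4839,.3842,.161]);a=np.radians(-22.5)
for q in [(321,60),(321,150),(321,225),(321,300),(321,350),(280,300),(360,300),(321,262)]:
    w=pt(d,*q); print(q,w,'along',(w-p)[:2]@[np.cos(a),np.sin(a)],'lat',(w-p)[:2]@[-np.sin(a),np.cos(a)],'dz',w[2]-p[2])
f=np.load('fix.npz');R=f['R'];o=f['o'];print(np.degrees(f['th']))
for y in (.062,-.108):
    t=o+R@np.array([-.006,y]);print(t); rel([*t,.16],82.3);rel([*t,.074],82.3)
E
```

```text
(321, 60) [0.4008 0.4191 0.1789] along -0.09014471380599874 lat 0.0004215372707693163 dz 0.017906107932786214
(321, 150) [0.423  0.4098 0.1784] along -0.06603655055061923 lat 0.0003906229686925465 dz 0.01744729095211403
(321, 225) [0.444  0.4011 0.1784] along -0.04333355750164075 lat 0.0003628070655166075 dz 0.017421595034613768
(321, 300) [0.467  0.3916 0.1797] along -0.018443966505428094 lat 0.0003363456814173245 dz 0.01865768843738949
(321, 350) [0.4844 0.3844 0.1793] along 0.0003603040193739698 lat 0.00031227122451161376 dz 0.018311903711884486
(280, 300) [0.4619 0.3792 0.1796] along -0.01843683138613551 lat -0.013032169400918812 dz 0.01863892475587367
(360, 300) [0.4718 0.4033 0.1799] along -0.01853853884674999 lat 0.01302683687376685 dz 0.018861331109314955
(321, 262) [0.4551 0.3965 0.179 ] along -0.03136885828618194 lat 0.0003501928250722909 dz 0.018049034530023766
-7.6997855377538444
[0.6493 0.0094]
shift [ 0.2965 -0.     -0.2827]
  turn 0 [ 0.0019 -0.2584 -0.0016]
  turn 180 [0.0023 2.8832 0.0028]
shift [ 0.2966  0.086  -0.2825]
  turn 0 [ 0.0019 -0.2584 -0.0016]
  turn 180 [0.0023 2.8832 0.0028]
[ 0.6266 -0.1591]
shift [ 0.3399  0.0002 -0.4471]
  turn 0 [ 0.0019 -0.2584 -0.0016]
  turn 180 [0.0023 2.8832 0.0028]
shift [ 0.3401  0.0862 -0.4469]
  turn 0 [ 0.0019 -0.2584 -0.0016]
  turn 180 [0.0023 2.8832 0.0028]
```

>>> move_arm(targets=[0.05,-0.02,-0.05,0,-0.05,0,0,0.09,-0.02,-0.09,0,-0.1,0,0,0.13,-0.02,-0.125,0,-0.14,0,0,0.17,-0.02,-0.16,0,-0.18,0,0,0.2,-0.02,-0.2,0,-0.22,0,0,0.24,-0.02,-0.23,0,-0.258,0,0,0.27,-0.02,-0.26,0,-0.258,0,0,0.29,-0.01,-0.277,0,-0.258,0,0,0.2965,0.01,-0.2827,0.002,-0.258,-0.0016,0,0.2965,0.02,-0.2827,0.002,-0.258,-0.0016,0,0.2965,0.02,-0.2827,0.002,-0.258,-0.0016,0,0.2965,0.02,-0.2827,0.002,-0.258,-0.0016,0])

```text
clock: 6.05
position: [0.6496, 0.0109, 0.1415]
tcp_rot: [-1.566, 0.104, -0.106]
force: [-0.7, -0.5, -0.9]
opening: 0.36
```

```bash
python3 - <<'E'
from h import *
np.set_printoptions(precision=4,suppress=True)
o=bot.get_obs();print(o['position'],o['joint_positions'],o['force'])
shot('wrist','w3');d=shot('top','t3');s=shot('side','s3')
cv2.imwrite('pics/t3c.png',cv2.resize(d['color'][:,:,::-1][110:290,220:440],None,fx=3.3,fy=3.3,interpolation=cv2.INTER_CUBIC))
cv2.imwrite('pics/s3c.png',cv2.resize(s['color'][:,:,::-1][140:320,180:400],None,fx=3.3,fy=3.3,interpolation=cv2.INTER_CUBIC))
f=np.load('fix.npz');t=f['o']+f['R']@np.array([-.006,.062]);rel([*t,.0745],82.3)
E
```

```text
[0.6496 0.0109 0.1415] [-0.0402  0.6064  1.3135  0.0018  1.2201 -1.4781] [-0.6878 -0.4523 -0.8534]
shift [-0.0007  0.0679 -0.0016]
  turn 0 [-0.0019  0.0009  0.0033]
  turn 180 [ 0.0051 -3.1407  0.0031]
```

View pics/w3.png

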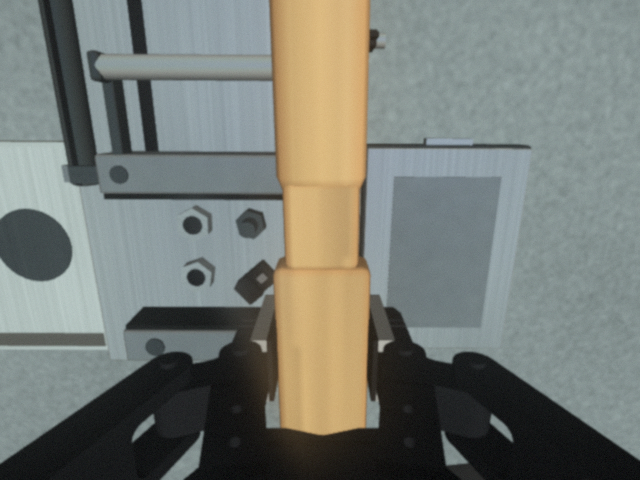

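View pics/s3c.png

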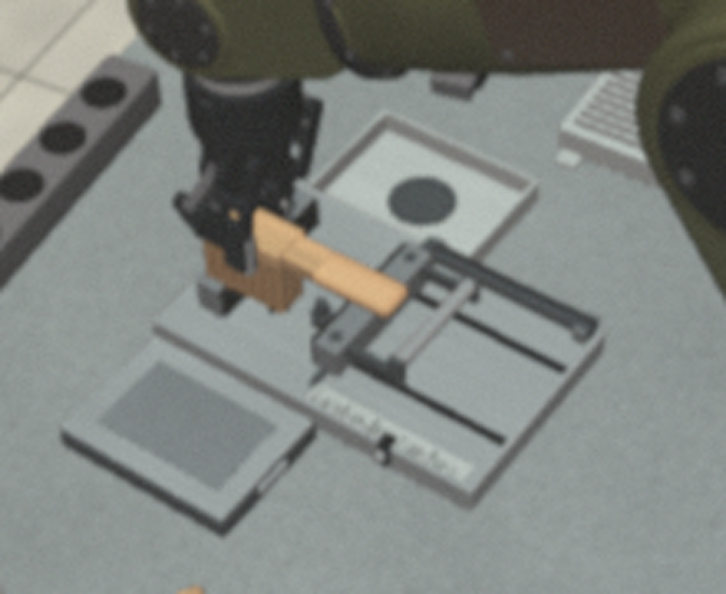

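View pics/t3c.png

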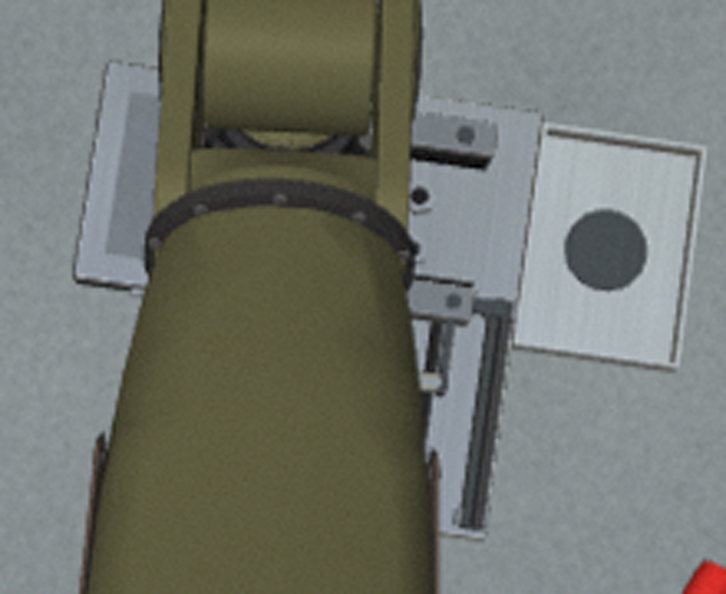

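```bash
python3 - <<'E'
from h import *
np.set_printoptions(precision=1,suppress=True)
d=np.load('w3.npz');f=np.load('fix.npz')
L=lambda q,z:f['R'].T@(pt(d,*q,z)[:2]-f['o'])*1e3
for n,q,z in [('mj',(108,196),.06),('mj',(270,197),.06),('fj',(128,331),.06),('fj',(230,331),.06),('nut',(196,222),.04),('nut',(199,273),.04),('stub',(251,222),.05),('plug L',(236,295),.045),('plugR',(275,268),.045),('bed -y end corner',(112,358),.03),('clip',(373,40),.035),('bar',(183,66),.07),('tray near',(93,345),.022)]:
    print(n,L(q,z))
E
```

```text
mj [-40.6 -55.7]
mj [-40.   34.9]
fj [ 44.3 -56.8]
fj [44.4  6.8]
nut [-20.6 -14.5]
nut [ 13.5 -15.8]
stub [-23.1  21.7]
plug L [26.8  8.5]
plugR [ 8.1 34.4]
bed -y end corner [ 83.5 -88.4]
clip [-124.2   92.6]
bar [-106.1   -3.6]
tray near [  77.7 -105.7]
```

>>> move_arm(targets=[0.001,0.02,0,-0.002,0,0.003,0,0.0015,0.04,0,-0.002,0,0.003,0,0.0015,0.055,0,-0.002,0,0.003,0,0.0015,0.062,0,-0.002,0,0.003,0,0.0015,0.066,0,-0.002,0,0.003,0,0.0015,0.066,0,-0.002,0,0.003,0,0.0015,0.066,0,-0.002,0,0.003,0])

```text
clock: 6.9
position: [0.6518, 0.0096, 0.0762]
tcp_rot: [-1.568, 0.106, -0.106]
force: [-0.1, -0.6, -1.1]
opening: 0.362
```

```bash
python3 - <<'E'
from h import *
np.set_printoptions(precision=4,suppress=True)
o=bot.get_obs();f=np.load('fix.npz');print(o['position'],f['R'].T@(o['position'][:2]-f['o']),o['force'])
d=shot('wrist','w4')
E
```

```text
[0.6518 0.0096 0.0762] [-0.0036  0.0626] [-0.0854 -0.5598 -1.1296]
```

View pics/w4.png

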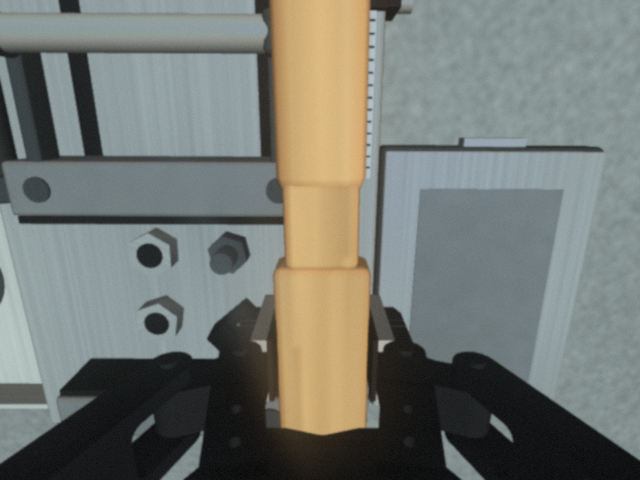

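>>> move_arm(targets=[-0.001,0.0015,-0.006,0,0,0,0,-0.001,0.0015,-0.014,0,0,0,0,-0.001,0.0015,-0.022,0,0,0,0,-0.001,0.0015,-0.03,0,0,0,0,-0.001,0.0015,-0.038,0,0,0,0,-0.001,0.0015,-0.046,0,0,0,0,-0.001,0.0015,-0.054,0,0,0,0,-0.001,0.0015,-0.062,0,0,0,0,-0.001,0.0015,-0.07,0,0,0,0,-0.001,0.0015,-0.078,0,0,0,0,-0.001,0.0015,-0.086,0,0,0,0,-0.001,0.0015,-0.094,0,0,0,0,-0.001,0.0015,-0.1,0,0,0,0,-0.001,0.0015,-0.1,0,0,0,0])

```text
clock: 8.35
position: [0.6369, -0.0902, 0.0738]
tcp_rot: [-1.568, 0.107, -0.106]
force: [0.1, -0.2, -0.7]
opening: 0.363
```

```bash
python3 - <<'E'
from h import *
np.set_printoptions(precision=4,suppress=True)
o=bot.get_obs();f=np.load('fix.npz');print(o['position'],f['R'].T@(o['position'][:2]-f['o']),o['force'])
d=shot('wrist','w5')
E
```

```text
[ 0.6369 -0.0902  0.0738] [-0.005  -0.0384] [ 0.0558 -0.1843 -0.6893]
```

View pics/w5.png

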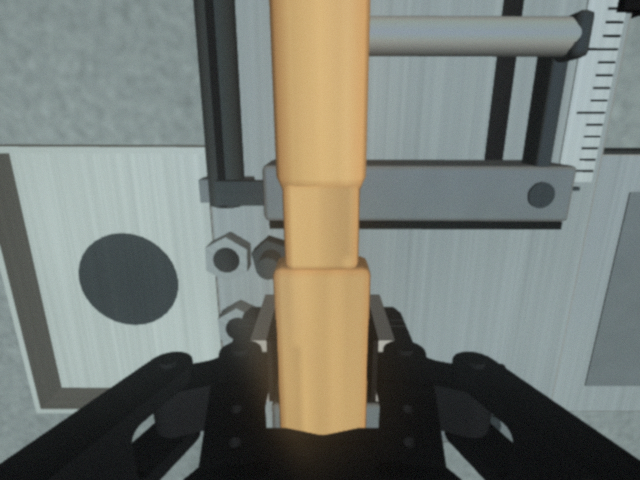

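>>> move_arm(targets=[0.001,0,-0.007,0,0,0,0,0.001,0,-0.014,0,0,0,0,0.001,0,-0.021,0,0,0,0,0.001,0,-0.028,0,0,0,0,0.001,0,-0.035,0,0,0,0,0.001,0,-0.042,0,0,0,0,0.001,0,-0.049,0,0,0,0,0.001,0,-0.056,0,0,0,0,0.001,0,-0.063,0,0,0,0,0.001,0,-0.07,0,0,0,0,0.001,0,-0.076,0,0,0,0,0.001,0,-0.08,0,0,0,0,0.001,0,-0.08,0,0,0,0])

```text
clock: 9.7
position: [0.6272, -0.1693, 0.0738]
tcp_rot: [-1.568, 0.107, -0.105]
force: [-1.5, -0.4, -1.7]
opening: 0.366
```

```bash
python3 - <<'E'
from h import *
np.set_printoptions(precision=4,suppress=True)
o=bot.get_obs();f=np.load('fix.npz');print(o['position'],f['R'].T@(o['position'][:2]-f['o']),o['force'])
d=shot('wrist','w6')
E
```

```text
[ 0.6272 -0.1693  0.0738] [-0.004 -0.118] [-1.5296 -0.3945 -1.6813]
```

View pics/w6.png

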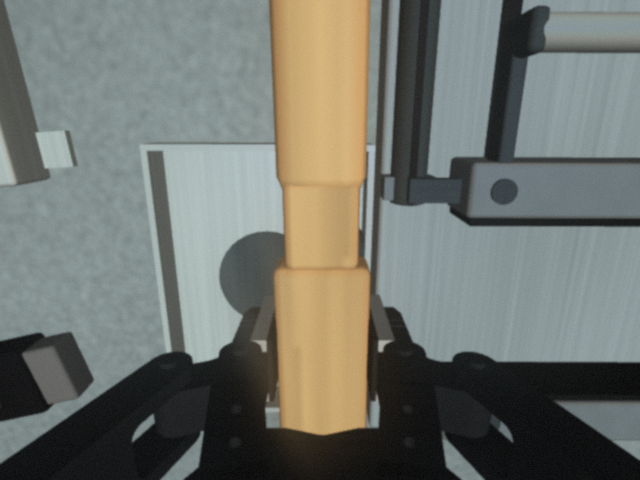

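Bed is clear in view. Lift straight up and look.

>>> move_arm(targets=[0,-0.01,0,0,0,0,0,0,-0.03,0,0,0,0,0,0,-0.06,0,0,0,0,0,0,-0.1,0,0,0,0,0,-0.02,-0.12,0.04,0,0,0,0,-0.04,-0.12,0.09,0,0,0,0,-0.05,-0.12,0.14,0,0,0,0,-0.05,-0.12,0.19,0,0,0,0,-0.05,-0.12,0.2,0,0,0,0,-0.05,-0.12,0.2,0,0,0,0])

```text
clock: 10.75
position: [0.6048, 0.0385, 0.1946]
tcp_rot: [-1.568, 0.103, -0.103]
force: [0.3, -0.9, -0.9]
opening: 0.365
```

```bash
python3 - <<'E'
from h import *
np.set_printoptions(precision=4,suppress=True)
o=bot.get_obs();print(o['position'],o['force'])
d=shot('top','t7');s=shot('side','s7');w=shot('wrist','w7')
cv2.imwrite('pics/t7c.png',cv2.resize(d['color'][:,:,::-1][110:290,220:440],None,fx=3.3,fy=3.3,interpolation=cv2.INTER_CUBIC))
cv2.imwrite('pics/s7c.png',cv2.resize(s['color'][:,:,::-1][140:320,180:400],None,fx=3.3,fy=3.3,interpolation=cv2.INTER_CUBIC))
E
```

```text
[0.6048 0.0385 0.1946] [ 0.2706 -0.8715 -0.8876]
```

View pics/t7c.png

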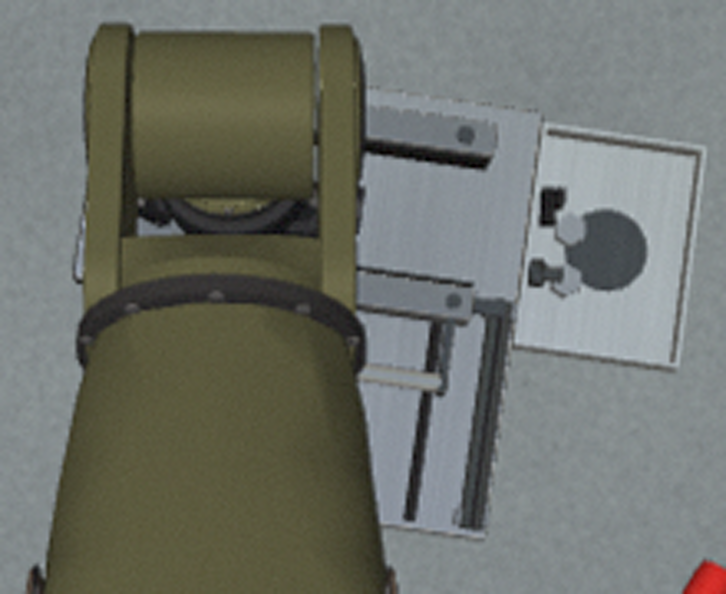

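View pics/s7c.png

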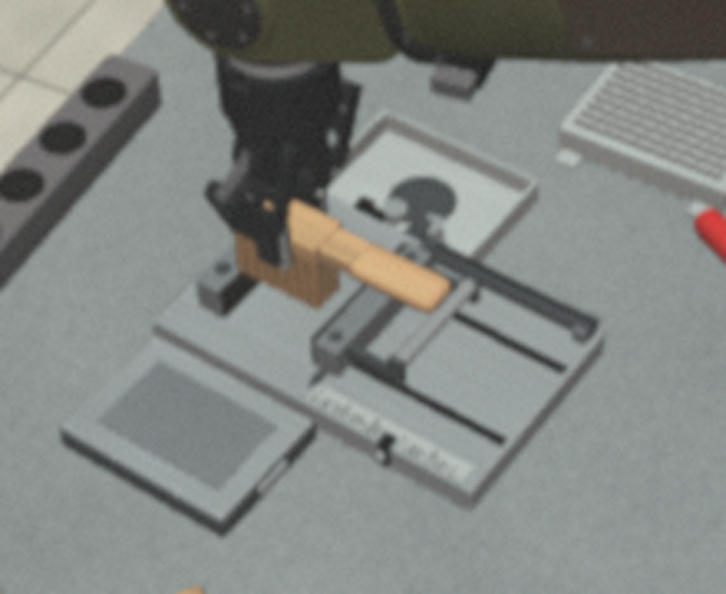

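View pics/w7.png

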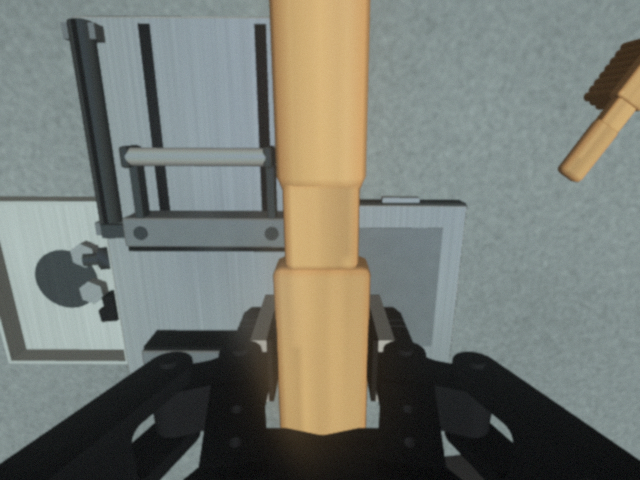

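```bash
python3 - <<'E'
from h import *
rel([.4843,.3839,.195],67.5);rel([.4843,.3839,.044],67.5)
E
```

```text
shift [-0.1665 -0.0009  0.3293]
  turn 0 [ 0.0005  0.2572 -0.0009]
  turn 180 [-1.3000e-03 -2.8844e+00 -8.0000e-04]
shift [-0.1663  0.1501  0.3294]
  turn 0 [ 0.0005  0.2572 -0.0009]
  turn 180 [-1.3000e-03 -2.8844e+00 -8.0000e-04]
```

>>> move_arm(targets=[-0.02,0,0.04,0,0.04,0,0,-0.045,0,0.08,0,0.08,0,0,-0.065,0,0.12,0,0.12,0,0,-0.085,0,0.16,0,0.16,0,0,-0.105,0,0.2,0,0.2,0,0,-0.125,0,0.24,0,0.23,0,0,-0.145,0,0.28,0,0.257,0,0,-0.16,0,0.315,0,0.257,0,0,-0.1665,0.02,0.329,0,0.257,0,0,-0.1665,0.05,0.329,0,0.257,0,0,-0.1665,0.08,0.329,0,0.257,0,0,-0.1665,0.11,0.329,0,0.257,0,0,-0.1665,0.13,0.329,0,0.257,0,0,-0.1665,0.14,0.329,0,0.257,0,0,-0.1665,0.147,0.329,0,0.257,0,0,-0.1665,0.15,0.329,0,0.257,0,0,-0.1665,0.15,0.329,0,0.257,0,0,-0.1665,0.15,0.329,0,0.257,0,0])

```text
clock: 12.7
position: [0.4842, 0.3847, 0.0449]
tcp_rot: [-1.548, 0.308, -0.307]
force: [0.2, 1.4, -1.6]
opening: 0.359
```

>>> move_arm(targets=[0,0.0015,0,0,0,0,0,0,0.0025,0,0,0,0,0,0,0.0025,0,0,0,0,0])

```text
clock: 13.0
position: [0.484, 0.3848, 0.0421]
tcp_rot: [-1.548, 0.308, -0.307]
force: [-1.7, -0.9, 4.4]
opening: 0.364
```

>>> move_arm(targets=[0,0,0,0,0,0,0.5,0,0,0,0,0,0,0.8,0,0,0,0,0,0,1,0,0,0,0,0,0,1,0,0,0,0,0,0,1,0,-0.02,0,0,0,0,1,0,-0.06,0,0,0,0,1,0,-0.11,0,0,0,0,1,0,-0.15,0,0,0,0,1,0,-0.15,0,0,0,0,1,0,-0.15,0,0,0,0,1])

```text
clock: 14.1
position: [0.484, 0.3846, 0.1919]
tcp_rot: [-1.548, 0.308, -0.307]
force: [0.1, -0.3, -2.1]
opening: 1.002
```

```bash
python3 - <<'E'
from h import *
np.set_printoptions(precision=4,suppress=True)
o=bot.get_obs();print(o['position'],o['force'],o['opening'],o['joint_positions'])
d=shot('top','t8');w=shot('wrist','w8')
cv2.imwrite('pics/t8c.png',cv2.resize(d['color'][:,:,::-1][110:290,220:440],None,fx=3.3,fy=3.3,interpolation=cv2.INTER_CUBIC))
E
```

```text
[0.484  0.3846 0.1919] [ 0.0749 -0.2853 -2.0505] 1.0016366221818556 [ 0.6119  0.4904  1.3694  0.0007  1.2816 -0.5673]
```

View pics/t8c.png

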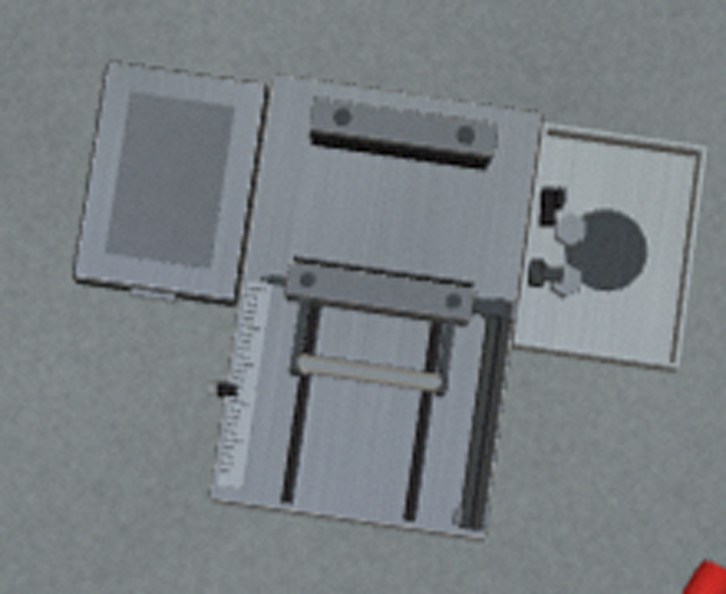

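View pics/w8.png

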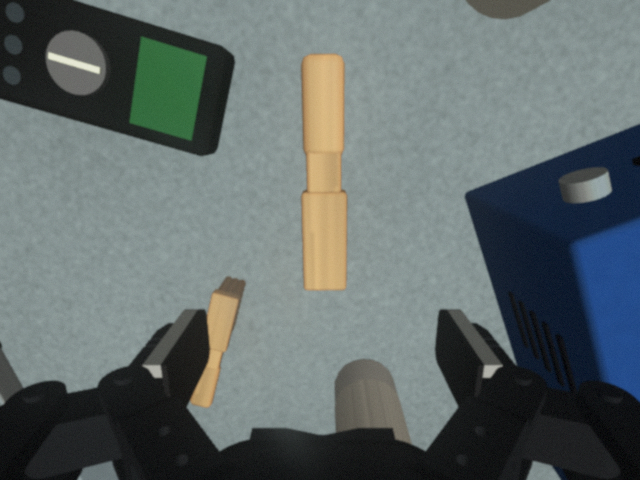

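```bash
python3 - <<'E'
from h import *
f=np.load('fix.npz');t=f['o']+f['R']@np.array([-.1075,0]);print(t)
rel([*t,.19],-7.7)
E
```

```text
[ 0.54045768 -0.03847354]
shift [ 2.140e-01  3.000e-04 -3.689e-01]
  turn 0 [ 3.7000e-03  1.3134e+00 -4.0000e-04]
  turn 180 [-4.0000e-04 -1.8282e+00 -3.9000e-03]
```

>>> move_arm(targets=[0.02,0,-0.04,0,0.14,0,0.7,0.04,0,-0.08,0,0.28,0,0.5,0.065,0,-0.12,0,0.42,0,0.36,0.09,0,-0.16,0,0.56,0,0.36,0.11,0,-0.2,0,0.7,0,0.36,0.135,0,-0.24,0,0.84,0,0.36,0.16,0,-0.28,0,0.98,0,0.36,0.18,0,-0.32,0,1.12,0,0.36,0.2,0,-0.35,0,1.25,0,0.36,0.214,0,-0.369,0.002,1.313,0,0.36,0.214,0,-0.369,0.002,1.313,0,0.36,0.214,0,-0.369,0.002,1.313,0,0.36,0.214,0,-0.369,0.002,1.313,0,0.36])

```text
clock: 15.5
position: [0.5405, -0.0374, 0.1907]
tcp_rot: [-1.144, 1.307, -1.305]
force: [0.3, -0.7, -0.2]
opening: 0.358
```

```bash
python3 - <<'E'
from h import *
np.set_printoptions(precision=4,suppress=True)
o=bot.get_obs();print(o['position'],o['force'],o['opening'],o['joint_positions'])
w=shot('wrist','w9')
f=np.load('fix.npz');t=f['o']+f['R']@np.array([-.1075,0]);rel([*t,.053],-7.7)
E
```

```text
[ 0.5405 -0.0374  0.1907] [ 0.3273 -0.6629 -0.1845] 0.35764534028856 [-0.1371  0.3268  1.6029  0.0011  1.213  -0.0052]
shift [0.0013 0.1379 0.0001]
  turn 0 [ 0.0006  0.0023 -0.001 ]
  turn 180 [-0.0015 -3.1393 -0.001 ]
```

View pics/w9.png

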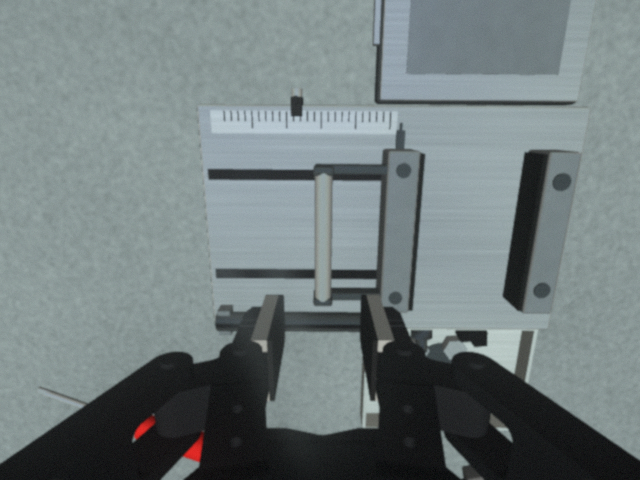

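```bash
python3 - <<'E'
from h import *
np.set_printoptions(precision=1,suppress=True)
d=np.load('w9.npz');f=np.load('fix.npz')
a=d['color'][:,:,::-1][80:165,270:430]
cv2.imwrite('pics/w9c.png',cv2.resize(a,None,fx=5,fy=5,interpolation=cv2.INTER_CUBIC))
L=lambda q,z=None:(lambda p:np.r_[f['R'].T@(p[:2]-f['o']),p[2]]*1e3)(pt(d,*q,z))
for n,q in [('ptr',(401,126)),('ptr',(401,132)),('ptr',(401,142)),('clip',(297,92)),('clip',(297,100)),('clip',(297,108)),('clip',(297,113)),('bar',(323,240))]: print(n,L(q),L(q,.035),L(q,.045))
print('bar at .07',L((323,200),.07),L((323,280),.07), 'edges',L((315,240),.064),L((331.5,240),.064))
print('jaw rear top',L((385.5,160),.06),L((379.5,290),.06))
E
```

```text
ptr [-50.9  74.5  36.1] [-50.7  74.5  35. ] [-52.6  74.6  45. ]
ptr [-50.8  70.4  36.5] [-50.5  70.4  35. ] [-52.4  70.6  45. ]
ptr [-50.   63.4  34.8] [-50.   63.4  35. ] [-52.   63.9  45. ]
clip [-125.1   97.6   29.7] [-124.8   97.2   35. ] [-124.1   96.4   45. ]
clip [-124.7   91.8   37.4] [-124.9   91.9   35. ] [-124.2   91.4   45. ]
clip [-125.    86.6   34.4] [-124.9   86.6   35. ] [-124.3   86.2   45. ]
clip [-125.    83.3   35.2] [-125.    83.3   35. ] [-124.4   83.    45. ]
bar [-106.4   -0.3   69.9] [-106.3  -10.7   35. ] [-106.3   -7.7   45. ]
bar at .07 [-106.4   27.4   70. ] [-106.3  -29.8   70. ] edges [-112.    -2.1   64. ] [-100.4   -2.1   64. ]
jaw rear top [-64.6  52.8  60. ] [-64.4 -41.8  60. ]
```

View pics/w9c.png

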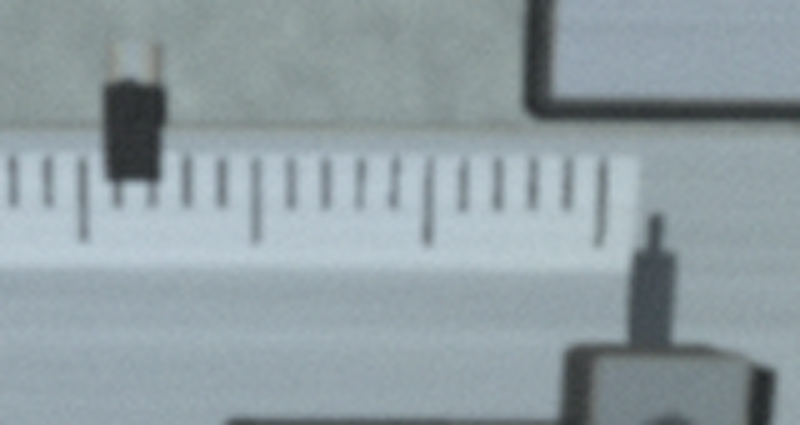

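>>> move_arm(targets=[0.001,0.04,0.001,0,0,0,0.36,0.001,0.07,0.001,0,0,0,0.36,0.001,0.095,0.001,0,0,0,0.36,0.001,0.115,0.001,0,0,0,0.36,0.001,0.13,0.001,0,0,0,0.36,0.001,0.137,0.001,0,0,0,0.36,0.001,0.137,0.001,0,0,0,0.36,0.001,0.137,0.001,0,0,0,0.2,0.001,0.137,0.001,0,0,0,0,0.001,0.137,0.001,0,0,0,0,0.001,0.137,0.001,0,0,0,0,0.001,0.137,0.001,0,0,0,0], grip_force=80)

```text
clock: 16.75
position: [0.5409, -0.0388, 0.0554]
tcp_rot: [-1.143, 1.309, -1.305]
force: [-11.6, 2.0, 9.1]
opening: 0.107
```

```bash
python3 - <<'E'
from h import *
np.set_printoptions(precision=4,suppress=True)
o=bot.get_obs();print(o['position'],o['force'],o['opening'])
f=np.load('fix.npz');print(f['R'].T@(o['position'][:2]-f['o']))
w=shot('wrist','w10')
E
```

```text
[ 0.5409 -0.0388  0.0554] [-11.6259   2.0421   9.0637] 0.10678984661201502
[-0.107  -0.0003]
```

View pics/w10.png

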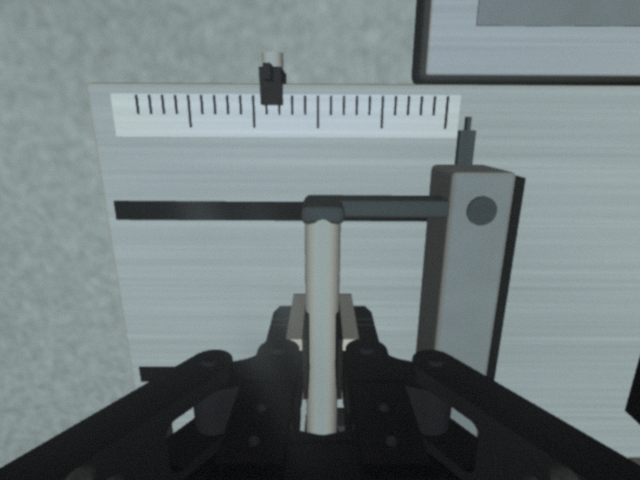

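>>> move_arm(targets=[0,0,-0.005,0,0,0,0,0,0,-0.011,0,0,0,0,0,0,-0.018,0,0,0,0,0,0,-0.025,0,0,0,0,0,0,-0.032,0,0,0,0,0,0,-0.039,0,0,0,0,0,0,-0.046,0,0,0,0,0,0,-0.053,0,0,0,0,0,0,-0.06,0,0,0,0,0,0,-0.066,0,0,0,0,0,0,-0.07,0,0,0,0,0,0,-0.07,0,0,0,0,0,0,-0.07,0,0,0,0])

```text
clock: 18.1
position: [0.4739, -0.0296, 0.0555]
tcp_rot: [-1.138, 1.304, -1.309]
force: [10.4, 5.0, -4.4]
opening: 0.109
```

```bash
python3 - <<'E'
from h import *
np.set_printoptions(precision=4,suppress=True)
o=bot.get_obs();print(o['position'],o['force'],o['opening'])
f=np.load('fix.npz');print(f['R'].T@(o['position'][:2]-f['o']))
w=shot('wrist','w11')
a=w['color'][:,:,::-1][30:190,200:420]
cv2.imwrite('pics/w11c.png',cv2.resize(a,None,fx=3.5,fy=3.5,interpolation=cv2.INTER_CUBIC))
E
```

```text
[ 0.4739 -0.0296  0.0555] [10.3895  5.006  -4.4263] 0.10877033486762518
[-0.1746 -0.0001]
```

View pics/w11.png

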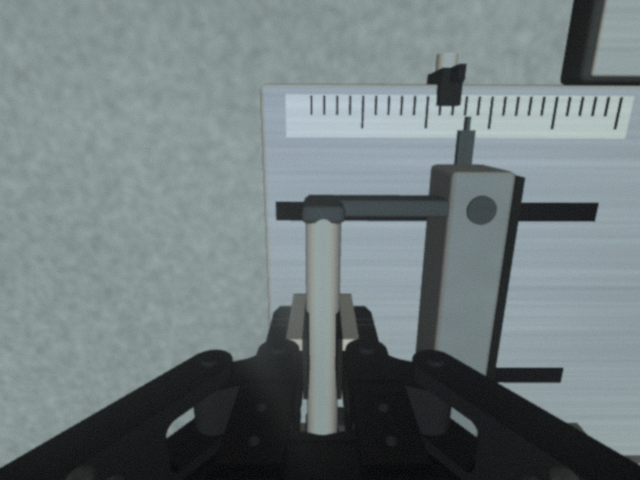

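```bash
python3 - <<'E'
from h import *
np.set_printoptions(precision=1,suppress=True)
d=np.load('w11.npz');f=np.load('fix.npz')
a=d['color'][:,:,::-1][45:145,410:500]
cv2.imwrite('pics/w11d.png',cv2.resize(a,None,fx=6,fy=6,interpolation=cv2.INTER_CUBIC))
L=lambda q,z=None:(lambda p:np.r_[f['R'].T@(p[:2]-f['o']),p[2]]*1e3)(pt(d,*q,z))
for n,q in [('ptr',(467,119)),('ptr',(466,126)),('ptr',(465,140)),('clip',(449,68)),('clip',(449,75)),('clip',(449,85)),('clip',(449,95)),('clip',(449,102)),('clip',(432,73)),('clip',(463,73))]: print(n,q,L(q),L(q,.036),L(q,.045))
E
```

```text
ptr (467, 119) [-118.4   76.3   34.6] [-118.9   76.3   36. ] [-122.1   76.1   45. ]
ptr (466, 126) [-118.6   73.7   34.9] [-119.    73.7   36. ] [-122.2   73.8   45. ]
ptr (465, 140) [-118.2   68.5   34.4] [-118.8   68.6   36. ] [-122.1   68.9   45. ]
clip (449, 68) [-127.4   94.    36.1] [-127.4   94.    36. ] [-130.1   92.9   45. ]
clip (449, 75) [-127.4   91.6   37. ] [-127.2   91.7   36. ] [-129.9   90.6   45. ]
clip (449, 85) [-126.4   88.4   34.6] [-126.8   88.2   36. ] [-129.6   87.4   45. ]
clip (449, 95) [-126.2   84.9   34.9] [-126.5   84.8   36. ] [-129.3   84.2   45. ]
clip (449, 102) [-125.8   82.4   34.6] [-126.3   82.3   36. ] [-129.1   81.8   45. ]
clip (432, 73) [-130.1   93.8   23.3] [-133.5   92.3   36. ] [-135.8   91.3   45. ]
clip (463, 73) [-125.1   91.3   45. ] [-122.1   92.3   36. ] [-125.1   91.3   45. ]
```

View pics/w11d.png

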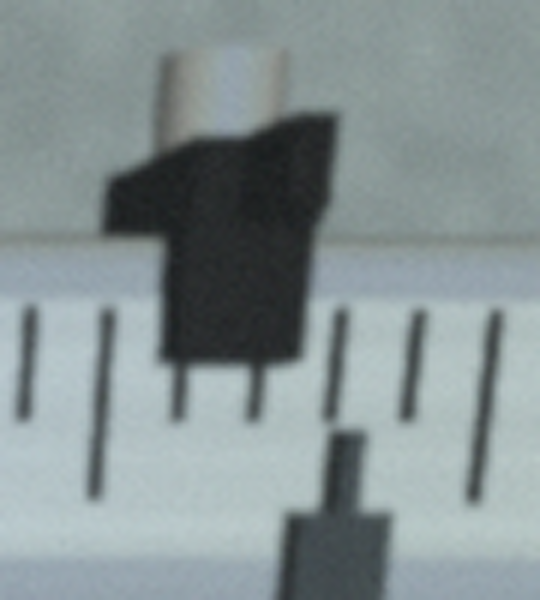

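>>> move_arm(targets=[0,0,-0.003,0,0,0,0,0,0,-0.006,0,0,0,0,0,0,-0.007,0,0,0,0,0,0,-0.007,0,0,0,0,0,0,-0.007,0,0,0,0,0,0,-0.007,0,0,0,0])

```text
clock: 18.75
position: [0.4672, -0.0286, 0.0554]
tcp_rot: [-1.137, 1.304, -1.309]
force: [11.1, 5.3, -5.4]
opening: 0.111
```

```bash
python3 - <<'E'
from h import *
np.set_printoptions(precision=4,suppress=True)
o=bot.get_obs();print(o['position'],o['force'],o['opening'])
f=np.load('fix.npz');print(f['R'].T@(o['position'][:2]-f['o']))
d=shot('wrist','w12');shot('side','s12');t=shot('top','t12')
a=d['color'][:,:,::-1][45:145,420:510]
cv2.imwrite('pics/w12d.png',cv2.resize(a,None,fx=6,fy=6,interpolation=cv2.INTER_CUBIC))
E
```

```text
[ 0.4672 -0.0286  0.0554] [11.1218  5.3193 -5.3723] 0.11073935781086507
[-0.1814 -0.    ]
```

View pics/w12d.png

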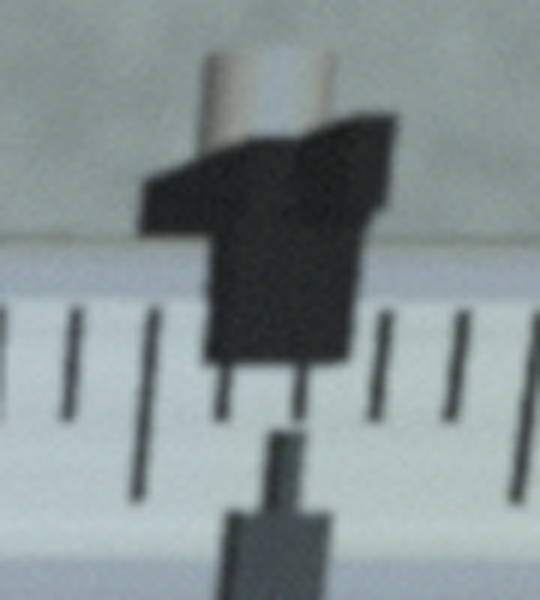

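View pics/t12.png

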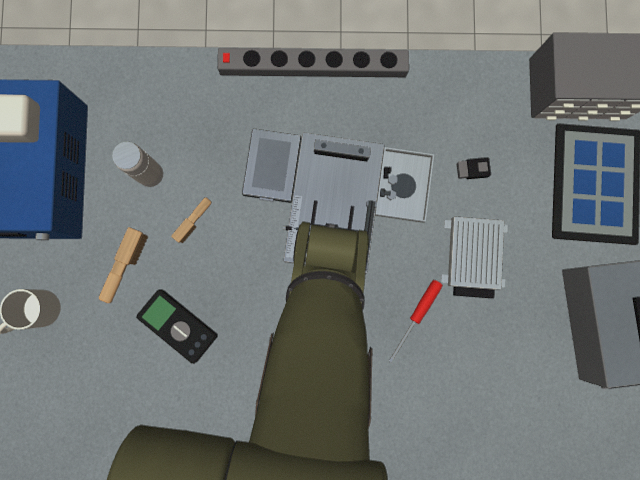

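```bash
python3 - <<'E'
from h import *
np.set_printoptions(precision=1,suppress=True)
f=np.load('fix.npz')
for n,(c0,c1),(p0,p1) in [('w12',(440,490),(455,480)),('w11',(425,475),(455,480)),('w9',(285,310),(390,412))]:
    d=np.load(n+'.npz');z=d['z_map'];g=d['color'].astype(int).sum(2)/3
    v,u=np.mgrid[0:480,0:640];T=d['cam_to_world']
    C=np.stack([(u-d['cx'])/d['fx']*z,(v-d['cy'])/d['fy']*z,z],-1)@T[:3,:3].T+T[:3,3]
    X=(C[...,:2]-f['o'])@f['R']*1e3;Z=C[...,2]*1e3
    print(n)
    for lo,hi in [(32.5,40),(40,60)]:
        m=(g<70)&(Z>lo)&(Z<hi)&(X[...,1]>79)&(X[...,1]<105)&(u>c0)&(u<c1)
        if m.sum(): q=X[m];print(' clip',lo,m.sum(),'x pct',np.percentile(q[:,0],[2,50,98]),'y',np.percentile(q[:,1],[2,98]),'zmed',np.median(Z[m]),'mid',np.percentile(q[:,0],[2,98]).mean())
    m=(g<125)&(X[...,1]>72)&(X[...,1]<77)&(u>p0)&(u<p1)&(Z>32)
    q=X[m];print(' ptr',m.sum(),np.percentile(q[:,0],[2,50,98]),np.percentile(q[:,1],[2,98]),np.median(Z[m]))
E
```

```text
w12
 clip 32.5 732 x pct [-130.  -127.  -122.1] y [81.7 93.8] zmed 35.06389055006014 mid -126.0717097658389
 clip 40 182 x pct [-127.4 -126.5 -124.6] y [89.1 94. ] zmed 44.24234605768117 mid -125.9915629513905
 ptr 116 [-181.3 -125.7 -124.3] [72.3 76.7] 35.4460368352353
w11
 clip 32.5 714 x pct [-129.9 -127.  -122.1] y [81.7 93.8] zmed 34.989330482827874 mid -126.03049299563772
 clip 40 189 x pct [-127.3 -126.4 -124.5] y [89.2 94.1] zmed 44.18946549861288 mid -125.87423266753423
 ptr 109 [-174.4 -118.9 -117.3] [72.3 76.7] 35.251717892982036
w9
 clip 32.5 144 x pct [-129. -125. -122.] y [82.6 93.2] zmed 35.280708467257526 mid -125.51817596365062
 clip 40 30 x pct [-127.  -125.9 -124.9] y [89.  93.3] zmed 44.86874632582452 mid -125.935934721362
 ptr 34 [-106.7  -51.9  -50.7] [72.5 76.6] 36.195485218384505
```

>>> move_arm(targets=[0,0,-0.0003,0,0,0,0,0,0,-0.0003,0,0,0,0,0,0,-0.0003,0,0,0,0,0,0,-0.0003,0,0,0,0,0,0,-0.0003,0,0,0,0,0,0,-0.0003,0,0,0,0,0,0,-0.0003,0,0,0,0,0,0,-0.0003,0,0,0,0,0,0,-0.0003,0,0,0,0,0,0,-0.0003,0,0,0,0])

```text
clock: 19.9
position: [0.467, -0.0286, 0.0555]
tcp_rot: [-1.137, 1.303, -1.309]
force: [11.4, 5.4, -6.2]
opening: 0.108
```

```bash
python3 - <<'E'
from h import *
np.set_printoptions(precision=4,suppress=True)
o=bot.get_obs();print(o['position'],o['force'],o['opening'])
f=np.load('fix.npz');print(f['R'].T@(o['position'][:2]-f['o']))
d=shot('wrist','w13');t=shot('top','t13')
a=cv2.resize(d['color'][:,:,::-1][45:145,420:510],None,fx=4,fy=4,interpolation=cv2.INTER_CUBIC)
b=cv2.resize(t['color'][:,:,::-1][130:230,370:440],None,fx=4,fy=4,interpolation=cv2.INTER_CUBIC)
cv2.imwrite('pics/w13d.png',np.hstack([a,b]))
for q in [(387,173),(393,184),(384,193),(394,197)]: print(q,f['R'].T@(pt(t,*q)[:2]-f['o']),pt(t,*q)[2])
E
```

```text
[ 0.467  -0.0286  0.0555] [11.3858  5.4492 -6.2047] 0.10786894208383527
[-0.1817 -0.    ]
(387, 173) [ 0.0233 -0.1071] 0.01775808802445966
(393, 184) [ 0.0041 -0.1249] 0.0032319234570596933
(384, 193) [-0.0225 -0.1057] 0.02171450875967662
(394, 197) [-0.0262 -0.1297] 0.012025513310941927
```

View pics/w13d.png

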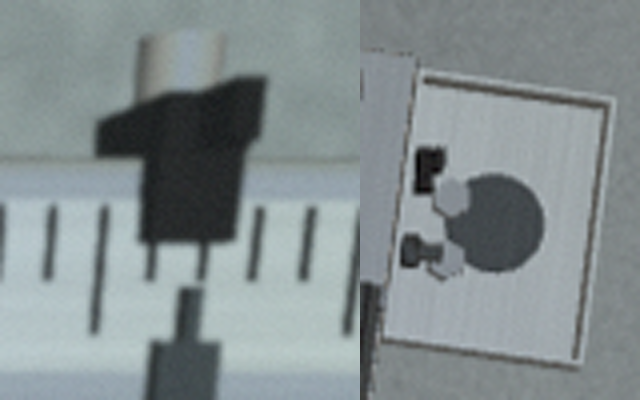

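```bash
python3 -c "
from bench import bot
print(bot.close_job())"
```

```text
the job is handed in; nothing more can be done
None
```

I did the job in the order asked and handed it in at about 20 s. I used the larger brush to sweep all four scrap pieces off the bed into the open tray. The brush is back on its bristles at its original spot, well clear of the fixture and tray. The gripper is still holding the moving jaw open by the pull bar at 80 N.

**Scrap:** the last top view shows the bed empty. Both nuts, the plug and the stub (now on its side) are inside the tray walls.

**Jaw:** it is pulled out about 74.7 mm. The two ways of measuring the pointer differed by a few tenths of a millimetre, putting it about 0.25–0.35 mm short of the clip's fin. I pulled 0.3 mm further, and the last close-up shows the tip level with the clip to within what the image can show. The jaw held still for about a second before hand-in.

**Forces:** the wrist read about 14 N at the end, against the 120 N limit, and nothing else on the bench was touched. No check failed.

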